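Seat the polariser cell on the strain viewer

TASK

Put the black polariser cell back on the lamp house of the strain viewer: turn it so that its yellow tab points along the yellow line and all three ball feet drop into their vees, so that it is fully home, level and cannot rock, then let go of it. Handle it by the black barrel and keep the fingers off the lens; set it down gently with only light pressure, do not let it drop, and leave the other things on the bench alone.

Things in the scene. Friction and masses are not known exactly. Their poses are not given: they have to be found in the camera images.
- cell_grip (a point): the polariser cell: loose black metal lens cell, about 0.4 kg, 67 mm high, standing upright on three steel balls on the cream board (6 mm thick, on the robot's left), in any of three places it shares with the graphite block and the bowl. This point: on its axis, half-way up the round 56 mm barrel, 46 mm above the foot of the balls. z up; x points to the yellow tab on the flange
- cell: the same cell, origin on its axis at the foot of the balls, same axes. From the bottom: ball feet of 16 mm diameter; flange of 120 mm diameter, from 17 to 25 mm up, its yellow tab 12 mm wide and reaching 74 mm from the axis; knurled barrel, 56 mm diameter, from 25 to 65 mm up: take it here from above
- glass: the lens in the mouth of the cell's barrel, 44 mm across; origin on the axis 61.5 mm above the foot of the balls; its crown stands 2 mm proud of the barrel. Not to be touched by the fingers
- foot_a (a point): centre of the cell's ball foot A, under the yellow tab: 50 mm from the axis along the cell's x, 38 mm below cell_grip. Feet B and C lie on the same circle at +110 and -110 degrees from it seen from above, so the cell goes home in one way only
- foot_b (a point): centre of the cell's ball foot B (at +110 degrees, counterclockwise from above)
- foot_c (a point): centre of the cell's ball foot C (at -110 degrees)
- viewer: the strain viewer, fixed (place and turn vary): grey lamp house, 210 by 255 mm, 75 mm high, with a lit white disc inside an aluminium seat ring (128 mm outer, 76 mm inner diameter, flat top at 95 mm). Origin on the seat axis at table height, x towards vee A. On its far right corner, 150 mm from the seat axis, stands a 255 mm high column; the analyser head on it is swung away to the far side
- seat_home (a point): point on the seat's axis where cell_grip lies when the cell is home, 134 mm above the table; z up, x points to vee A and along the yellow line painted on the lamp house, where the cell's yellow tab belongs
- vee_a: steel vee A in the seat ring, by the yellow line: straight radial groove, polished flanks at 45 degrees, 20 mm wide at the top. Origin: where ball A's centre rests when home, 50 mm from the seat axis, 1.3 mm above the ring's top; x outwards. A ball not dropped in stands 6.7 mm higher. A ball within 7 mm of the groove's middle slides in by the cell's own weight
- vee_b: vee B, at +110 degrees from vee A seen from above; origin where ball B rests
- vee_c: vee C, at -110 degrees from vee A; origin where ball C rests
- mould: bystander: loose square graphite mould block, 98 by 98 by 34 mm, with round hollows; origin at the centre of its underside
- bowl: bystander: loose steel bowl, 104 mm across, 45 mm high; origin at the centre of its underside
- paddle: bystander: loose graphite paddle with a steel handle, 325 mm long, lying to the left of the board; origin near its middle
- jacks: bystander: loose U-shaped steel jacks with graphite tips, about 250 mm long, lying on the near side of the board; origin near the middle
- shears: bystander: loose shears, 180 mm long, lying on the table on the near right; origin at the pivot
- tumbler: bystander: loose glass tumbler, 68 mm across, 85 mm high, on the table to the right of the lamp house; origin at the centre of its underside
Not all that is in view belongs to the job. What is shaped like the cell but purple is not meant.

How it is judged:
At the end, for the whole second after the job is handed in: The cell rests on its seat, let go and still: each of the three ball feet lies within 3 mm of its home in its own vee, and each vee carries the cell (more than 0.2 N) (distance between foot_a and vee_a below 0.003 m and distance between foot_b and vee_b below 0.003 m and distance between foot_c and vee_c below 0.003 m and contact force between cell and vee_a above 0.2 N and contact force between cell and vee_b above 0.2 N and contact force between cell and vee_c above 0.2 N and contact force between the fingers and cell below 0.05 N and linear speed of cell below 0.01 m/s); the robot touches nothing.
It fails at once if the fingers touch the lens (contact force between the fingers and glass above 0.5 N).
It fails at once if the cell is dropped on the seat (it comes within 20 mm of home at more than 0.4 m/s) (distance between cell_grip and seat_home below 0.02 m and linear speed of cell above 0.4 m/s).
It fails at once if the cell is pressed hard on the viewer (over 45 N) (contact force between cell and viewer above 45 N).
It fails at once if a bystander is moved by more than 30 mm (distance of any of mould, bowl, paddle, jacks, shears, tumbler from where it was at the start of the episode above 0.03 m).
It also fails if it takes over 45 s, if anything falls off the work surface, if the arm or the gripper's body presses on something with over 40 N, if the wrist force passes 120 N, or if a joint passes its speed limit or range.

ROBOT

A 6-joint arm with a two-finger parallel gripper is mounted at the origin on the work surface. World frame = base frame: x ahead of the robot, y to its left, z up, the work surface at z = 0. Lengths are in m, angles in rad, forces in N, time in s.
With the tool pointing down it reaches from about 0.275 to 0.775 m from the base axis. Payload 14.6 kg.
Tool frame: the origin (TCP) lies on the front face of the gripper's body, between the roots of the fingers; the fingertips stand 73 mm ahead of it and the grasp point (between the pads) lies 54 mm ahead of it; z points along the fingers, y is the line along which they close (so a half turn about z gives the same grasp; the last joint's range is limited). The gripper opens to 85 mm and grips with 20 to 120 N. Pads are 22 mm wide; open, the fingers measure 114 mm over their backs; the gripper's body (76 mm by 85 mm) begins 54 mm behind the grasp point. The pads swing forward as they close: fully open they stand 13 mm farther back than shut.
Start: joints at [-1.403, 0.263, -0.048, 1.259, 0, 1.415], TCP at [0.167, -0.498, 0.304] pointing down, gripper open.
Joint ranges: [-2.65, 2.65], [-0.89, 1.7], [-1.18, 1.37], [-2.13, 2.11], [-1.35, 1.29], [-3.14, 3.14]. Speed limits (rad/s): [1.89, 1.89, 2.57, 2.79, 3.14, 3.14].

INTERFACE

Orientations are given as a 3x3 rotation matrix whose columns are the frame's x, y, z axes.
In Python, from plant import r gives the robot as it stands.
- The arm moves only by the shell command python3 -m handwheel 'ROWS' [OPENING] [FORCE]. ROWS is text: rows parted by semicolons, each of 4 numbers parted by spaces: the shift along the tool's x, y, z in mm, then the turn about the tool's z in degrees. In form: dx dy dz turn; .... A call has 1 to 12 rows; each row shifts and turns the commanded pose from where the row before left it, along the tool's axes as they then stand; what a row does not reach is not made up. A row lasts 1/8 s, in which the tool goes at most 62.5 mm and 10.7 degrees, less where a joint would pass 70% of its speed; a pose out of reach is approached as far as the arm can. A call is refused whole if a number of a shift passes 62.5 or a number of a turn 10.7, either way. A call with a gripper value outside its range is refused whole. OPENING is the finger opening in mm, from 0 to 85.4, set as the call begins (- or left out, the last holds). The fingers move at their own pace and stop on an object; FORCE is the grip in N (left out, the last holds). Time passes only in rows, so rows that do not move let the fingers close. It gives the time, the measured TCP pose, the force, the opening and the grip force at its end, in the units of the state.
- r.observe(): the state, without advancing time (a new reading comes with each control period).
- r.camera(name): name is "scene" or "top" or "wrist"; returns a dict with "image" (400x640x3 uint8, red, green, blue), "intrinsics" (3x3 intrinsics, pixels), "origin" and "rotation" of the camera in the world. Camera axes: x right, y down, z forward; pixel columns grow to the right and rows downward; lengths in m; the calibration is good to about 2 mm. A picture is of the moment at which its call begins. There is no depth.
- r.sign_off(): hands the job in; it is judged then, once.
Trained networks look in the newest picture that a camera, given by its name, has taken for a name from the list of things; names that differ only in an ending like _2 or _b are one class to them, and where a whole thing is asked for, a point or a joint stands for the part that bears it (a point fixed in the world has none). Each returns a list of dicts, best first, with "score" (0 to 1); they miss things now and then, are a little off and sometimes report something else, mostly with a low value. They report only what shows in the picture. A call takes as long as a camera call. They do not tell look-alikes from the thing itself.
- r.masks_of(camera, thing): "region" (400x640 bool, what is visible of it).
- r.mark_of(camera, thing): "point" ([x, y, z] in m, in world coordinates, good to about 4 mm: a listed point, or the origin of a listed thing).
The state is a dict: "time": time; "qpos": joint angles; "joint_vel": joint speeds; "effort": joint torques, N m; "eef_pos": TCP position; "tool_rot": TCP orientation; "contact_force": force on the tool from outside, world axes, zero at the start; "wrist_torque": the same for the moment, N m; "grip_width": finger opening in m; "grasp_force": force on a finger pad.
Only numpy, scipy, OpenCV 4.12 (cv2) and the standard library are available. Lean on these libraries where they do the work, as an engineer would, in place of code of your own. Each camera call takes 0.05 s, during which the arm holds its last target. There are 200 camera calls.

## Working session

There is one attempt and no reset: what is moved stays moved. The work goes in short steps, Python scripts to look and compute and a shell command to move; the robot and the scene stay as the last step left them, time stands still between calls to the robot, and variables do not carry over. Pictures are saved under pics/ and viewed, at most 10 in all, crops included, and the job is handed in when it is done.

```bash
mkdir -p pics; ls; python3 - <<'E'
from plant import r
import cv2,numpy as np
np.set_printoptions(precision=4,suppress=True)
s=r.observe();print(s['time'],s['eef_pos'],s['tool_rot'])
for c in ['top','scene']:
    d=r.camera(c);cv2.imwrite(f'pics/{c}0.png',d['image'][:,:,::-1])
    print(c,d['origin'],d['rotation'],d['intrinsics'])
    for t in ['cell_grip','cell','foot_a','glass','seat_home','vee_a','viewer','mould','bowl','tumbler']:
        print(t,[(round(m['score'],2),np.round(m['point'],3).tolist()) for m in r.mark_of(c,t)])
E
```

```text
pics
0.0 [ 0.1665 -0.4977  0.3034] [[ 0.9484  0.3172 -0.0002]
 [ 0.3172 -0.9484  0.001 ]
 [ 0.0002 -0.001  -1.    ]]
top [0.1866 0.0906 1.6059] [[-0.0162 -0.9816  0.1903]
 [-0.9998  0.0134 -0.0162]
 [ 0.0133 -0.1905 -0.9816]] [[397.802    0.     316.    ]
 [  0.     397.802  201.8699]
 [  0.       0.       1.    ]]
cell_grip [(0.83, [0.475, 0.702, 0.044]), (0.7, [0.643, 0.224, 0.054])]
cell [(0.8, [0.476, 0.699, 0.001]), (0.64, [0.644, 0.232, 0.008])]
foot_a [(0.93, [0.485, 0.649, 0.008]), (0.78, [0.52, 0.722, 0.01]), (0.68, [0.607, 0.194, 0.015]), (0.64, [0.651, 0.279, 0.015]), (0.62, [0.442, 0.732, 0.004]), (0.6, [0.687, 0.212, 0.02]), (0.49, [0.497, -0.222, 0.003])]
glass [(0.6, [0.642, 0.228, 0.072]), (0.49, [0.478, 0.699, 0.061])]
seat_home [(0.71, [0.501, -0.215, 0.132]), (0.18, [0.608, 0.192, 0.014]), (0.18, [0.5, -0.219, -0.001])]
vee_a [(0.42, [0.474, -0.258, 0.095]), (0.41, [0.548, -0.22, 0.096]), (0.41, [0.483, -0.168, 0.097])]
viewer [(0.57, [0.499, -0.22, 0.001])]
mould [(0.58, [0.483, 0.34, 0.005]), (0.23, [0.606, 0.191, 0.015])]
bowl [(0.98, [0.449, 0.135, 0.004])]
tum
[... 426 characters left out ...]
, 0.697, -0.006]), (0.55, [0.64, 0.229, 0.069]), (0.4, [0.405, 0.527, -0.0])]
foot_a [(0.87, [0.609, 0.197, 0.016]), (0.79, [0.687, 0.208, 0.013]), (0.74, [0.517, 0.722, 0.006]), (0.63, [0.649, 0.281, 0.016]), (0.61, [0.482, 0.65, 0.007]), (0.53, [0.436, 0.73, 0.011])]
glass [(0.61, [0.64, 0.228, 0.069]), (0.58, [0.477, 0.698, 0.063])]
seat_home [(0.63, [0.495, -0.217, 0.136]), (0.56, [0.45, 0.137, 0.007])]
vee_a [(0.64, [0.544, -0.216, 0.092]), (0.62, [0.481, -0.171, 0.097]), (0.48, [0.479, -0.268, 0.099])]
viewer [(0.57, [0.497, -0.218, -0.001])]
mould [(0.78, [0.488, 0.344, 0.005])]
bowl [(0.81, [0.45, 0.136, 0.004])]
tumbler [(0.75, [0.423, -0.53, 0.005]), (0.55, [0.477, -0.266, 0.097])]
```

```bash
python3 - <<'E'
import cv2,numpy as np
t=cv2.imread('pics/top0.png');cv2.imwrite('pics/t1.png',cv2.resize(t,(800,500)))
from plant import r
d=r.camera('top')
def px(p):
    v=d['rotation'].T@(np.array(p)-d['origin']);w=d['intrinsics']@v;return w[:2]/w[2]
c=[]
for p in [(0.643,.228,.05),(.476,.70,.05)]:
    u,v=px(p).astype(int);print(u,v)
    c.append(cv2.resize(cv2.copyMakeBorder(t,60,60,60,60,0)[v+10:v+110,u+10:u+110],(400,400),interpolation=cv2.INTER_CUBIC))
cv2.imwrite('pics/crop1.png',np.hstack(c))
E
```

```text
275 164
155 207
```

View pics/t1.png

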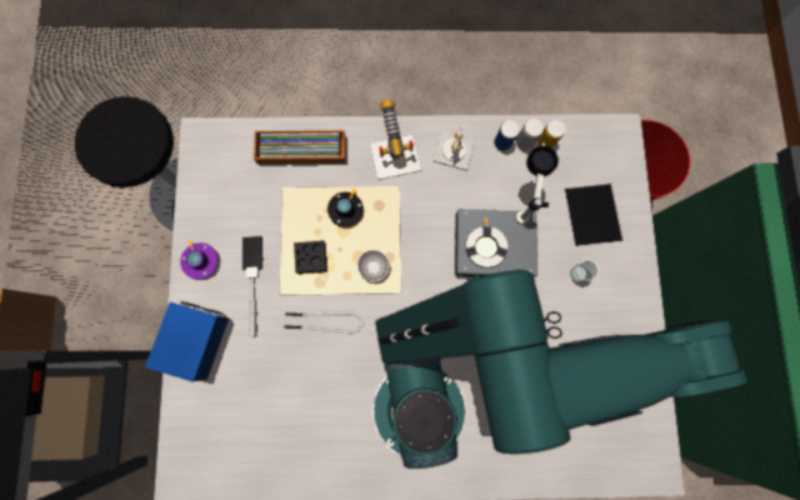

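View pics/crop1.png

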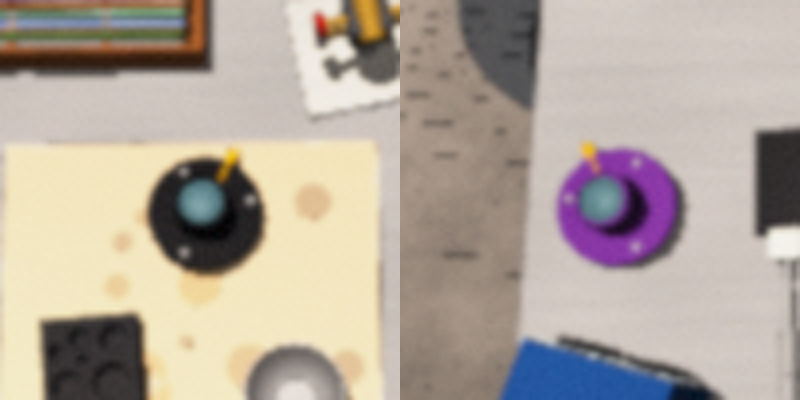

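The two candidates in the top camera are a black cell at pixel (275,164) on the cream board and a purple one at (155,207) on the table. The black one fits the description in both colour and place. Its tab points at about -20°, and the yellow line at about 0°. I'll turn the wrist first, then travel.

```bash
python3 -m handwheel '0 0 0 -10.2;0 0 0 -10.2;0 0 0 -10.2;0 0 0 -10.2;0 0 0 -10.2;0 0 0 -10.2;0 0 0 -10.2;0 0 0 -10.2;0 0 0 -10.2;0 0 0 -10.2;0 0 0 -10;0 0 0 0' 85 && python3 -m handwheel '6 20 0 0;12.5 41.5 0 0;12.5 41.5 0 0;12.5 41.5 0 0;12.5 41.5 0 0;12.5 41.5 0 0;12.5 41.5 0 0;12.5 41.5 0 0;12.5 41.5 0 0;12.5 41.5 0 0;12.5 41.5 0 0;6 20 0 0' && python3 -m handwheel '6 20 0 0;12.5 41.5 0 0;12.5 41.5 0 0;12.5 41.5 0 0;12.5 41.5 0 0;12.5 41.5 0 0;12.5 41.5 0 0;12.5 41.5 0 0;10 30 0 0;6 20 0 0;0 0 0 0;0 0 0 0'
```

```text
time: 2.65
eef_pos: [0.1665, -0.4979, 0.3039]
tool_rot: [[-0.649, 0.761, -0.0], [0.761, 0.649, -0.0], [0.0, -0.0, -1.0]]
contact_force: [1.1, -0.2, 1.0]
grip_width: 0.0848
grasp_force: 0.0
time: 4.15
eef_pos: [0.4238, -0.0956, 0.3039]
tool_rot: [[-0.648, 0.761, 0.0], [0.761, 0.648, 0.0], [0.0, 0.0, -1.0]]
contact_force: [0.3, -0.5, 0.4]
grip_width: 0.085
grasp_force: 0.0
time: 5.65
eef_pos: [0.6259, 0.2191, 0.304]
tool_rot: [[-0.648, 0.761, -0.0], [0.761, 0.648, -0.0], [0.0, -0.0, -1.0]]
contact_force: [1.3, -0.3, -0.3]
grip_width: 0.0851
grasp_force: 0.0
```

```bash
cat > h.py <<'E'
from plant import r
import cv2,numpy as np
np.set_printoptions(precision=4,suppress=True)
def ray(d,uv,z):
    v=d['rotation']@np.linalg.inv(d['intrinsics'])@np.array([uv[0],uv[1],1.])
    return d['origin']+v*(z-d['origin'][2])/v[2]
def px(d,p):
    w=d['intrinsics']@(d['rotation'].T@(np.array(p)-d['origin']));return w[:2]/w[2]
def yellow(d,z):  # yellow blobs: area, pixel centre, world centre, world ends
    h=cv2.cvtColor(d['image'],cv2.COLOR_RGB2HSV)
    m=cv2.inRange(h,(15,140,110),(35,255,255))
    n,l,st,ce=cv2.connectedComponentsWithStats(m)
    out=[]
    for i in range(1,n):
        if st[i,4]>25:
            ys,xs=np.where(l==i);P=np.array([ray(d,(x,y),z)[:2] for x,y in zip(xs,ys)])
            out.append((st[i,4],ce[i].round(0),P.mean(0),P))
    return out
E
python3 - <<'E'
from h import *
d=r.camera('wrist');cv2.imwrite('pics/w1.png',d['image'][:,:,::-1]);print(d['origin'])
for c in ['wrist','top','scene']:
    if c!='wrist': d=r.camera(c)
    for t in ['cell_grip','cell','glass','foot_a']:
        print(c,t,[(round(m['score'],2),np.round(m['point'],3).tolist()) for m in r.mark_of(c,t) if m['point'][1]<.5])
    for a,u,w,P in yellow(d,.031): print(c,a,u,w)
E
```

```text
[0.5714 0.2833 0.3737]
wrist cell_grip [(0.69, [0.644, 0.229, 0.047])]
wrist cell [(0.92, [0.645, 0.236, 0.007])]
wrist glass [(0.63, [0.645, 0.234, 0.068])]
wrist foot_a [(0.92, [0.61, 0.196, 0.019]), (0.56, [0.65, 0.277, 0.01])]
wrist 29 [632. 142.] [0.8779 0.4772]
wrist 27 [608. 162.] [0.8775 0.4467]
wrist 145 [356. 216.] [0.6981 0.2035]
top cell_grip []
top cell []
top glass []
top foot_a [(0.71, [0.497, -0.221, 0.002])]
top 52 [309.  83.] [1.0112 0.0842]
top 77 [317. 117.] [0.8561 0.0566]
scene cell_grip [(0.87, [0.641, 0.229, 0.051]), (0.62, [0.686, 0.206, 0.013]), (0.57, [0.64, 0.23, 0.006])]
scene cell [(0.55, [0.644, 0.229, 0.009])]
scene glass [(0.57, [0.42, -0.532, 0.003]), (0.55, [0.642, 0.229, 0.07]), (0.38, [0.252, -0.367, 0.001])]
scene foot_a [(0.98, [0.687, 0.205, 0.015]), (0.79, [0.607, 0.195, 0.016]), (0.6, [0.646, 0.283, 0.013]), (0.54, [0.496, -0.221, 0.135])]
```

View pics/w1.png

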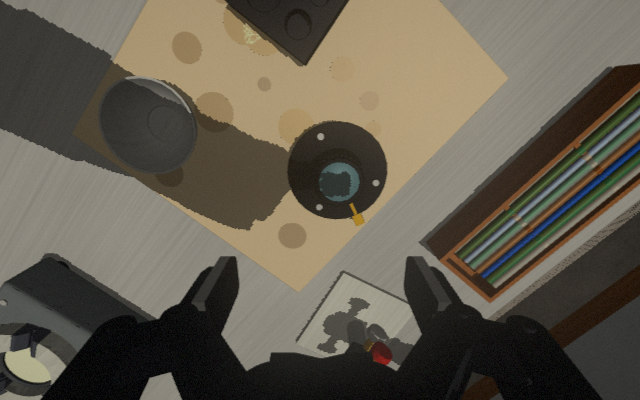

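The wrist view shows the black cell at about (338,170) with its yellow tab at (357,216), clear of the bowl and the block. The cell is at (0.643, 0.229) with the tab at about -25.5°. The finger line at 40° clears the tab, so I'll descend and grip.

```bash
python3 -m handwheel '-3.5 19.5 0 0;0 0 15 0;0 0 30 0;0 0 30 0;0 0 30 0;0 0 25 0;0 0 20 0;0 0 20 0;0 0 15 0;0 0 10 0;0 0 5 0;0 0 0 0' 85 && python3 -m handwheel '0 0 0 0;0 0 0 0;0 0 0 0;0 0 0 0;0 0 0 0;0 0 0 0;0 0 0 0;0 0 0 0' 45 30
```

```text
time: 7.9
eef_pos: [0.6438, 0.2291, 0.1039]
tool_rot: [[-0.649, 0.76, -0.0], [0.76, 0.649, 0.0], [0.0, -0.0, -1.0]]
contact_force: [0.1, -0.5, 0.4]
grip_width: 0.0854
grasp_force: 0.0
time: 8.9
eef_pos: [0.6441, 0.2292, 0.1045]
tool_rot: [[-0.649, 0.761, 0.001], [0.761, 0.649, 0.0], [-0.001, 0.001, -1.0]]
contact_force: [-1.2, 0.0, 5.5]
grip_width: 0.0554
grasp_force: 31.2
```

```bash
python3 -m handwheel '0 0 -5 0;0 0 -15 0;0 0 -25 0;0 0 -35 0;0 0 -35 0;0 0 -30 0;0 0 -25 0;0 0 -15 0;0 0 -10 0;0 0 -5 0;0 0 0 0' && python3 - <<'E'
from h import *
for c in ['top','scene','wrist']:
    d=r.camera(c)
    for t in ['seat_home','viewer','vee_a']:
        print(c,t,[(round(m['score'],2),np.round(m['point'],3).tolist()) for m in r.mark_of(c,t) if m['score']>.3])
    for a,u,w,P in yellow(d,.075):
        if c!='wrist' and abs(w[0]-.58)<.06 and abs(w[1]+.22)<.06:
            e=np.linalg.svd(P-P.mean(0))[2][0];print(c,a,u,w,'axis',np.degrees(np.arctan(e[1]/e[0])))
    if c=='wrist': print([x[:3] for x in yellow(d,.205)])
    if c=='scene':
        cv2.imwrite('pics/s2.png',cv2.resize(d['image'][100:300,220:520,::-1],(800,533),interpolation=cv2.INTER_CUBIC))
    for t in ['cell_grip','cell','foot_a']: 
        if c!='top': print(c,t,[(round(m['score'],2),np.round(m['point'],3).tolist()) for m in r.mark_of(c,t) if m['point'][2]>.11])
E
```

```text
time: 10.28
eef_pos: [0.6437, 0.2291, 0.3038]
tool_rot: [[-0.649, 0.76, -0.0], [0.76, 0.649, -0.0], [0.0, -0.0, -1.0]]
contact_force: [0.8, -0.3, -5.7]
grip_width: 0.0555
grasp_force: 33.2
top seat_home [(0.7, [0.503, -0.217, 0.135])]
top viewer [(0.63, [0.499, -0.216, -0.002])]
top vee_a [(0.52, [0.472, -0.262, 0.096]), (0.38, [0.548, -0.222, 0.096]), (0.36, [0.481, -0.167, 0.098])]
scene seat_home [(0.89, [0.499, -0.217, 0.133]), (0.49, [0.275, 0.268, -0.004])]
scene viewer [(0.65, [0.497, -0.22, -0.001]), (0.37, [0.648, 0.282, 0.213])]
scene vee_a [(0.51, [0.546, -0.219, 0.094]), (0.43, [0.478, -0.268, 0.097]), (0.39, [0.479, -0.169, 0.102])]
scene cell_grip [(0.95, [0.641, 0.228, 0.25]), (0.64, [0.642, 0.232, 0.267]), (0.39, [0.686, 0.209, 0.208])]
scene cell [(0.9, [0.641, 0.228, 0.203])]
scene foot_a [(0.88, [0.648, 0.279, 0.215]), (0.82, [0.685, 0.209, 0.21]), (0.81, [0.608, 0.195, 0.214]), (0.53, [0.643, 0.23, 0.269])]
wrist seat_home []
wrist viewer []
wrist vee_a [(0.66, [0.549, -0.224, 0.095]), (0.65, [0.485, -0.17, 0.096])]
[(np.int32(272), array([367., 342.]), array([0.7252, 0.1861])), (np.int32(26), array([ 68., 387.]), array([0.579 , 0.0029]))]
wrist cell_grip [(0.76, [0.647, 0.235, 0.25])]
wrist cell [(0.78, [0.646, 0.235, 0.205])]
wrist foot_a [(0.89, [0.653, 0.282, 0.209]), (0.72, [0.616, 0.196, 0.214])]
```

View pics/s2.png

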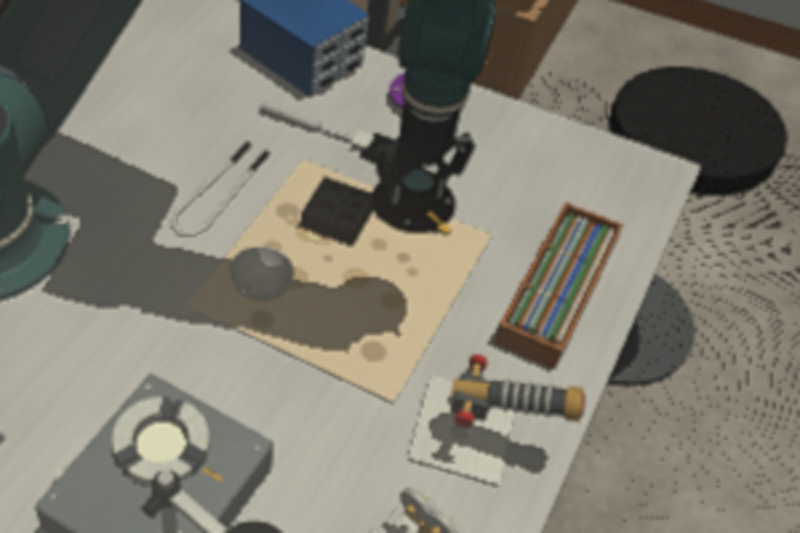

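```bash
python3 - <<'E'
from h import *
c0=np.array([.499,-.218])
for c in ['top','scene']:
    d=r.camera(c);h=cv2.cvtColor(d['image'],cv2.COLOR_RGB2HSV)
    m=cv2.inRange(h,(10,80,70),(38,255,255))
    P=[]
    for y,x in zip(*np.where(m)):
        w=ray(d,(x,y),.075)[:2]
        if .06<w[0]-c0[0]<.12 and abs(w[1]-c0[1])<.03:P.append(w)
    P=np.array(P);print(c,len(P))
    if len(P)>3:
        e=np.linalg.svd(P-P.mean(0))[2][0];q=P.mean(0)-c0
        print(P.mean(0),P.min(0),P.max(0),'axis',np.degrees(np.arctan(e[1]/e[0])),'from centre',np.degrees(np.arctan2(q[1],q[0])))
    pts=[]
    for _ in range(2):
        d=r.camera(c)
        for v in r.mark_of(c,'vee_a'):
            p=v['point']
            if v['score']>.25 and .08<p[2]<.11: pts.append(p[:2])
        s=r.mark_of(c,'seat_home');print(s[0]['point'])
    print(np.array(pts))
E
```

```text
top 21
[ 0.579  -0.2229] [ 0.564  -0.2273] [ 0.5927 -0.2181] axis -5.670311541490112 from centre -3.4700600337046867
[0.4998, -0.2196, 0.138]
[0.5022, -0.2167, 0.1326]
[[ 0.5472 -0.2241]
 [ 0.4835 -0.1679]
 [ 0.4758 -0.26  ]
 [ 0.5466 -0.2204]
 [ 0.4817 -0.1686]
 [ 0.4744 -0.2608]]
scene 16
[ 0.582  -0.2225] [ 0.5673 -0.2262] [ 0.5946 -0.2192] axis -1.280270742917162 from centre -3.1021808435741414
[0.4954, -0.2178, 0.1354]
[0.4969, -0.2166, 0.1336]
[[ 0.4776 -0.2657]
 [ 0.5436 -0.2173]
 [ 0.4793 -0.1682]
 [ 0.5432 -0.2173]
 [ 0.479  -0.1677]
 [ 0.4753 -0.2657]]
```

```bash
python3 -m handwheel '-8 -13 0 0;-16 -26 0 0;-21 -34.2 0 0;-21 -34.2 0 0;-21 -34.2 0 0;-21 -34.2 0 0;-21 -34.2 0 0;-21 -34.2 0 0;-21 -34.2 0 0;-21 -34.2 0 0;-21 -34.2 0 0;-18 -30 0 0' && python3 -m handwheel '-10 -16 0 0;-4.5 -7 0 0;0 0 0 -5;0 0 0 -6;0 0 0 -6;0 0 0 -5;0 0 15 0;0 0 25 0;0 0 20 0;0 0 10 0;0 0 0 0;0 0 0 0' && python3 - <<'E'
from h import *
for c in ['scene','wrist','top']:
    d=r.camera(c)
    for t in ['cell_grip','cell','foot_a','seat_home','vee_a']:
        print(c,t,[(round(m['score'],2),np.round(m['point'],3).tolist()) for m in r.mark_of(c,t) if abs(m['point'][1]+.22)<.1])
    if c=='scene':
        u,v=px(d,(.5,-.22,.12)).astype(int);cv2.imwrite('pics/s3.png',cv2.resize(d['image'][max(v-60,0):v+60,u-80:u+80,::-1],(800,600),interpolation=cv2.INTER_CUBIC))
    if c=='wrist': cv2.imwrite('pics/w3.png',d['image'][:,:,::-1])
E
```

```text
time: 13.38
eef_pos: [0.5059, -0.1928, 0.3041]
tool_rot: [[-0.649, 0.761, 0.0], [0.761, 0.649, -0.0], [-0.0, -0.0, -1.0]]
contact_force: [0.5, -0.2, -4.1]
grip_width: 0.055
grasp_force: 33.6
time: 14.88
eef_pos: [0.4995, -0.2172, 0.2347]
tool_rot: [[-0.887, 0.462, 0.001], [0.462, 0.887, -0.001], [-0.001, -0.0, -1.0]]
contact_force: [0.3, -0.7, -4.9]
grip_width: 0.0555
grasp_force: 33.6
scene cell_grip [(0.86, [0.497, -0.215, 0.183])]
scene cell [(0.82, [0.501, -0.216, 0.135])]
scene foot_a [(0.92, [0.482, -0.168, 0.144]), (0.82, [0.549, -0.218, 0.144]), (0.77, [0.479, -0.259, 0.146])]
scene seat_home [(0.62, [0.495, -0.22, 0.135])]
scene vee_a [(0.63, [0.545, -0.217, 0.093]), (0.46, [0.48, -0.265, 0.097])]
wrist cell_grip [(0.86, [0.5, -0.216, 0.178])]
wrist cell [(0.9, [0.499, -0.212, 0.137])]
wrist foot_a [(0.71, [0.489, -0.168, 0.14])]
wrist seat_home []
wrist vee_a [(0.77, [0.482, -0.171, 0.094])]
top cell_grip []
top cell []
top foot_a []
top seat_home []
top vee_a []
```

View pics/s3.png

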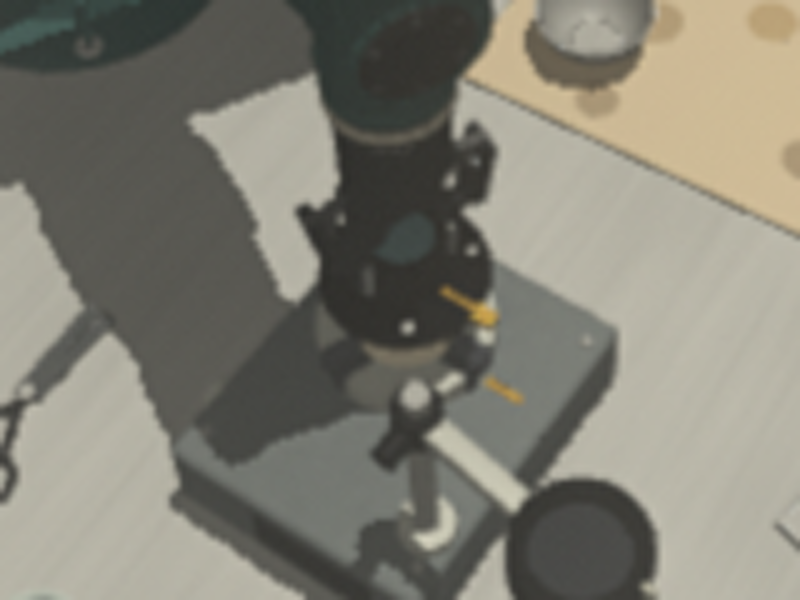

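View pics/w3.png

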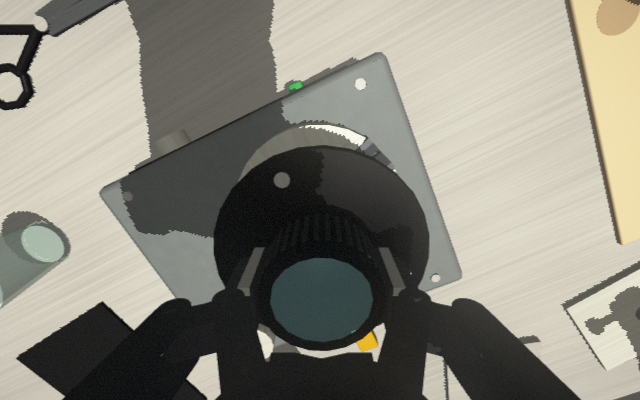

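The cell hangs about 49 mm above home. Its tab at (485,312) in the crop is parallel to the yellow line at (503,390), and every foot estimate is within 4–6 mm of its vee. I'll lower it, watching the force.

```bash
python3 -m handwheel '1 -1.5 0 1;0 0 8 0;0 0 12 0;0 0 10 0;0 0 6 0;0 0 3 0;0 0 1 0;0 0 0 0;0 0 0 0' && python3 -m handwheel '0 0 1 0;0 0 1 0;0 0 1 0;0 0 0 0;0 0 0 0'; python3 -c "
from h import *
s=r.observe();print(s['contact_force'],s['wrist_torque'])"
```

```text
time: 16.9
eef_pos: [0.4976, -0.2181, 0.1941]
tool_rot: [[-0.879, 0.477, 0.0], [0.477, 0.879, -0.0], [-0.0, -0.0, -1.0]]
contact_force: [-0.3, 0.8, -4.4]
grip_width: 0.0553
grasp_force: 33.6
time: 17.52
eef_pos: [0.4976, -0.2181, 0.1909]
tool_rot: [[-0.879, 0.477, 0.0], [0.477, 0.879, -0.0], [-0.0, -0.0, -1.0]]
contact_force: [0.1, -0.1, -4.6]
grip_width: 0.0552
grasp_force: 33.6
[ 0.1029 -0.0643 -4.5547] [-0.0195 -0.0278  0.0006]
```

```bash
python3 -m handwheel '0 0 1 0;0 0 0 0;0 0 0 0'; python3 -m handwheel '0 0 1 0;0 0 0 0;0 0 0 0';python3 -m handwheel '0 0 1 0;0 0 0 0;0 0 0 0'
```

```text
time: 17.9
eef_pos: [0.4975, -0.2181, 0.1899]
tool_rot: [[-0.879, 0.477, -0.0], [0.477, 0.879, 0.0], [0.0, 0.0, -1.0]]
contact_force: [-0.3, 0.8, -5.3]
grip_width: 0.055
grasp_force: 33.6
time: 18.27
eef_pos: [0.4975, -0.2181, 0.1889]
tool_rot: [[-0.879, 0.477, -0.0], [0.477, 0.879, 0.0], [0.0, 0.0, -1.0]]
contact_force: [-0.5, 1.0, -5.2]
grip_width: 0.0551
grasp_force: 33.6
time: 18.65
eef_pos: [0.4976, -0.2181, 0.188]
tool_rot: [[-0.879, 0.477, 0.0], [0.477, 0.879, -0.0], [-0.0, -0.0, -1.0]]
contact_force: [0.8, -0.9, -3.2]
grip_width: 0.0553
grasp_force: 33.8
```

```bash
python3 -m handwheel '0 0 0.7 0;0 0 0 0;0 0 0 0'; python3 -m handwheel '0 0 0 0;0 0 0 0;0 0 0 0' - 20; python3 -m handwheel '0 0 0 0;0 0 0 0;0 0 0 0;0 0 0 0' 60; python3 -m handwheel '0 0 0 0;0 0 0 0;0 0 0 0;0 0 0 0' 85
```

```text
time: 19.02
eef_pos: [0.4977, -0.2182, 0.1875]
tool_rot: [[-0.879, 0.477, 0.001], [0.477, 0.879, -0.001], [-0.001, -0.0, -1.0]]
contact_force: [-0.3, -0.9, 4.7]
grip_width: 0.0552
grasp_force: 34.3
time: 19.4
eef_pos: [0.4977, -0.2182, 0.1875]
tool_rot: [[-0.879, 0.477, 0.001], [0.477, 0.879, -0.0], [-0.001, -0.0, -1.0]]
contact_force: [-0.5, -0.2, 5.6]
grip_width: 0.0552
grasp_force: 34.4
time: 19.9
eef_pos: [0.4975, -0.218, 0.1871]
tool_rot: [[-0.879, 0.477, -0.0], [0.477, 0.879, 0.0], [0.0, 0.0, -1.0]]
contact_force: [0.1, -0.8, -0.7]
grip_width: 0.0601
grasp_force: 0.0
time: 20.4
eef_pos: [0.4975, -0.218, 0.1872]
tool_rot: [[-0.879, 0.477, -0.0], [0.477, 0.879, 0.0], [0.0, 0.0, -1.0]]
contact_force: [-0.4, 0.4, -1.1]
grip_width: 0.0848
grasp_force: 0.0
```

Released. I'll rise and move off towards -x, clear of the view, then look.

```bash
python3 -m handwheel '0 0 -5 0;0 0 -15 0;0 0 -25 0;0 0 -30 0;0 0 -30 0;0 0 -20 0;0 0 -10 0;20 -10 0 0;30 -15 0 0;30 -15 0 0;20 -10 0 0;0 0 0 0' && python3 - <<'E'
from h import *
for c in ['scene','wrist','top']:
    d=r.camera(c)
    for t in ['cell_grip','cell','foot_a','seat_home','vee_a']:
        print(c,t,[(round(m['score'],2),np.round(m['point'],3).tolist()) for m in r.mark_of(c,t) if abs(m['point'][1]+.22)<.1])
    if c=='scene':
        u,v=px(d,(.5,-.22,.12)).astype(int);cv2.imwrite('pics/s4.png',cv2.resize(d['image'][max(v-45,0):v+45,u-60:u+60,::-1],(800,600),interpolation=cv2.INTER_CUBIC))
    if c=='wrist': cv2.imwrite('pics/w4.png',d['image'][:,:,::-1])
E
```

```text
time: 21.9
eef_pos: [0.3848, -0.2141, 0.3223]
tool_rot: [[-0.878, 0.478, -0.0], [0.478, 0.878, 0.0], [0.0, -0.0, -1.0]]
contact_force: [0.8, 0.4, 0.5]
grip_width: 0.085
grasp_force: 0.0
scene cell_grip [(0.62, [0.496, -0.219, 0.136])]
scene cell [(0.57, [0.503, -0.217, 0.086])]
scene foot_a [(0.94, [0.547, -0.222, 0.096]), (0.68, [0.482, -0.168, 0.096]), (0.65, [0.476, -0.262, 0.099])]
scene seat_home [(0.57, [0.499, -0.219, 0.134])]
scene vee_a [(0.43, [0.479, -0.266, 0.101])]
wrist cell_grip [(0.75, [0.499, -0.215, 0.132]), (0.75, [0.48, -0.263, 0.098]), (0.55, [0.496, -0.222, -0.004])]
wrist cell [(0.67, [0.503, -0.215, 0.088])]
wrist foot_a [(0.8, [0.484, -0.262, 0.1]), (0.78, [0.487, -0.17, 0.093]), (0.69, [0.548, -0.219, 0.098]), (0.5, [0.499, -0.215, 0.087])]
wrist seat_home []
wrist vee_a [(0.7, [0.483, -0.17, 0.095]), (0.63, [0.473, -0.264, 0.101])]
top cell_grip [(0.84, [0.496, -0.218, 0.137])]
top cell [(0.9, [0.498, -0.214, 0.087])]
top foot_a [(0.77, [0.546, -0.219, 0.101]), (0.76, [0.474, -0.264, 0.092]), (0.74, [0.484, -0.17, 0.1])]
top seat_home [(0.81, [0.498, -0.219, 0.136])]
top vee_a [(0.56, [0.485, -0.169, 0.093])]
```

View pics/s4.png

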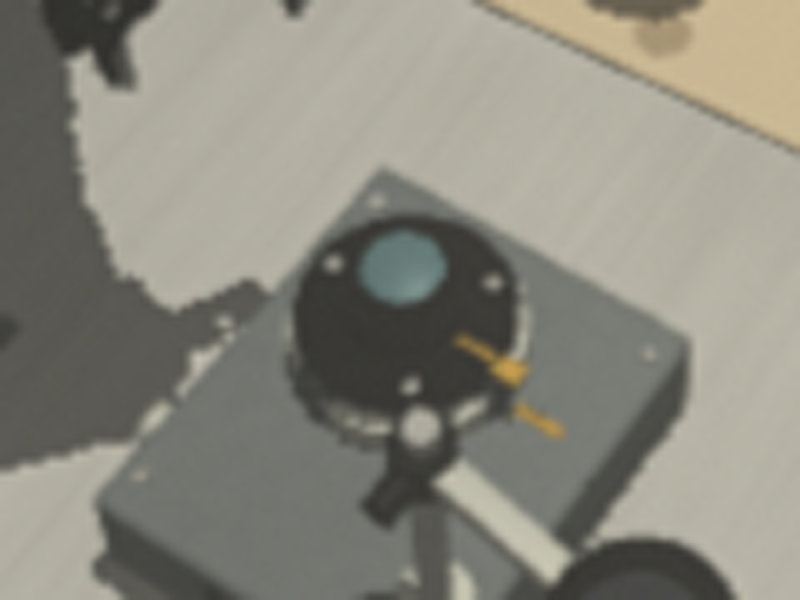

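View pics/w4.png

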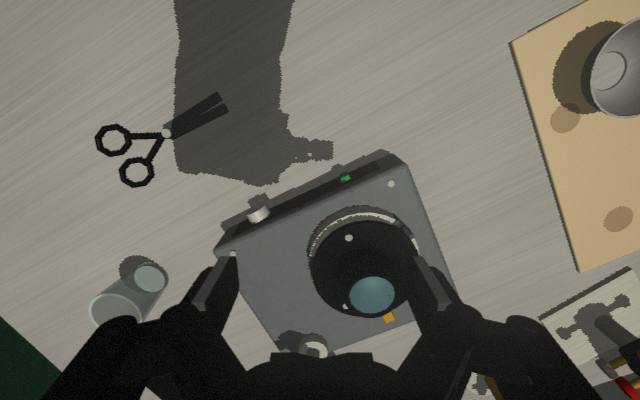

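The tab at (508,370) in the scene crop continues straight into the yellow line at (540,420). The three feet average 0.097 m high, against 0.0963 m when home, so the cell sits level and free.

```bash
python3 -c "
from plant import r
print(r.sign_off())"
```

```text
the job is handed in; nothing more can be done
None
```

The black polariser cell is back on its seat with the tab on the yellow line and all three feet measuring home in their vees; it is let go and the job is handed in, though the sign-off returned no verdict.

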